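Turn a bearing cap over in a clamshell turnover jig

ROBOT

A 7-joint arm with a two-finger parallel gripper is mounted at the origin on a cart in front of the work surface, level with it; the furniture and walls round the work are solid. World frame = base frame: x ahead of the robot, y to its left, z up, the work surface at z = 0. Lengths are in m, angles in rad, forces in N, time in s.
With the tool pointing down it reaches from about 0.4 to 0.9 m from the base axis. Payload 5.6 kg.
Tool frame: the origin (TCP) lies at the very end of the fingers, on their centre line; the grasp point (between the pads) lies 19 mm behind it; z points along the fingers, y is the line along which they close (so a half turn about z gives the same grasp; the last joint's range is limited). The gripper opens to 92 mm and grips with 3 to 60 N. Pads are 20 mm wide; open, the fingers measure 128 mm over their backs; the gripper's body (75 mm by 189 mm) begins 69 mm behind the grasp point.
Start: joints at [1.104, 0.468, -0.012, 1.603, 0.006, 1.071, -0.056], TCP at [0.267, -0.593, 0.215] pointing down, gripper open.
Joint ranges: [-2.53, 2.53], [-0.31, 2.02], [-1.57, 1.55], [0.28, 2.44], [-1.29, 4.43], [0.15, 1.84], [-2.92, 2.92]. Speed limits (rad/s): [2.57, 2.57, 3.14, 3.14, 3.14, 3.14, 3.14].

INTERFACE

Orientations are given as a rotation vector (axis times angle).
In Python, from workcell import bot gives the robot as it stands.
- The arm moves only by the tool drive_tool, never from a script. Its argument "increments" is a list of rows, each a list of 5 numbers: the shift along the tool's x, y, z in mm, then the turn about the tool's z in degrees, then the finger opening in mm, from 0 to 91.9. In form: [[tx, ty, tz, roll, hand], ...]. A call has 1 to 10 rows; each row shifts and turns the commanded pose from where the row before left it, along the tool's axes as they then stand; what a row does not reach is not made up. A row lasts 1/8 s, in which the tool goes at most 62.5 mm and 10.7 degrees, less where a joint would pass 70% of its speed; a pose out of reach is approached as far as the arm can. A call is refused whole if a number of a shift passes 62.5 or a number of a turn 10.7, either way. A call with a gripper value outside its range is refused whole. The fingers move at their own pace and stop on an object; the grip force is fixed at half the most. Time passes only in rows, so rows that do not move let the fingers close. It gives the time, the measured TCP pose, the force, the opening and the grip force at its end, in the units of the state.
- bot.get_state(): the state, without advancing time (a new reading comes with each control period).
- bot.capture(name): name is "scene" or "top" or "wrist"; returns (picture, depth): 420x560x3 uint8, red, green, blue; 420x560 float32, m along the optical axis (not along the pixel's ray), 0 where there is no reading.
- bot.camera_info(name): a dict with "fx", "fy", "cx", "cy" (pixels), "k1" (the pictures are not rectified: a ray, as slopes to the right and down, at radius r is drawn at 1 + k1 r^2 times it, then the intrinsics apply), "rvec" (rotation vector, rad) and "tvec" (3), from world to camera coordinates, as OpenCV has them. Camera axes: x right, y down, z forward; pixel columns grow to the right and rows downward; lengths in m; the calibration is good to about 2 mm. A picture is of the moment at which its call begins: read the wrist's pose just before it. camera_info takes no time and is no camera call; for the wrist camera it gives the pose at the moment of the call.
- bot.hand_in(): hands the job in; it is judged then, once.
The state is a dict: "t": time; "q": joint angles; "qd": joint speeds; "effort": joint torques, N m; "tool_pos": TCP position; "ee_rot": TCP orientation; "wrist_force": force on the tool from outside, world axes, zero at the start; "moment": the same for the moment, N m; "grip_width": finger opening in m; "gripper_force": force on a finger pad.
Only numpy, scipy, OpenCV 4.12 (cv2) and the standard library are available. Lean on these libraries where they do the work, as an engineer would, in place of code of your own. Each camera call takes 0.05 s, during which the arm holds its last target. There are 200 camera calls.

TASK

Turn the brass bearing cap over with the turnover jig: set it boss up and flat between the pins of the open red-knobbed leaf and let go, then fold the green-knobbed leaf fully over it, swing the closed pair fully over to the other side with the cap inside, and fold the red leaf back flat again. At the end the cap must lie boss down between the pins of the green leaf with both leaves flat open; leave everything else on the table where it is.

Things in the scene. Friction and masses are not known exactly. Their poses are not given: they have to be found in the camera images.
- bearing_cap: Brass bearing cap, loose, 0.2 kg: square flange 48x48 mm, 8 mm thick, with a round boss of 24 mm diameter in the middle of its top that reaches to 30 mm above the underside. Origin: centre of the underside of the flange; z points out through the boss; x and y run parallel to the flange sides (the cap looks the same after a quarter turn). It starts boss up on the table. The boss is the place to grip it.
- turnover_jig: Base of the turnover jig, bolted down: dark steel plate 130 mm (x) by 190 mm (y), 12 mm thick, with two hinge cheeks to 90 mm height. Origin: on the table, in the middle under the hinge axis. Its x axis runs along the hinge axis, which lies 80 mm above the origin; the red leaf lies on the -y side, the green leaf on the +y side when open. Both leaves turn about this one axis. Jig yaw is small, so -y is to the robot's right.
- red_leaf (a joint): Angle of the red-knobbed (loading) leaf, an aluminium plate 94x74x8 mm: 0 = lying flat open on the -y side, pi/2 = upright, pi = folded right over onto the green side. The hinge is stiff (friction 0.26 N m) and the leaf, 0.2 kg, stays where it is left. It starts flat open; the green leaf may start partly raised.
- green_leaf (a joint): Angle of the green-knobbed (receiving) leaf, same size: 0 = lying flat open on the +y side, pi = folded right over onto the red side. The hinge is stiff (friction 0.34 N m) and the leaf stays where it is left. Rubber stop pads keep the inner faces of the closed leaves 10 mm apart, so the lower leaf, when lifted, pushes the upper one over ahead of it with the cap shut in between.
- red_nest (a point): Centre of the red leaf's nest, on its inner face (75 mm above the table when the leaf is flat, 50 mm from the hinge axis). Axes as the jig's when flat: x along the hinge, z out of the face. Eight round-tipped locating pins, 6 mm thick and 8 mm high, surround a 52 mm square whose sides run along x and y; the cap goes in with its flange square to them, 2 mm of play each side.
- green_nest (a point): Centre of the green leaf's nest, on its inner face, 50 mm from the hinge axis, 75 mm above the table when flat; axes as the jig's when flat, z out of the face. Eight pins surround a 54 mm square; in its middle is a window 34 mm (x) by 52 mm (y) through which the boss passes when the leaf is closed over the cap, and hangs when the cap lies inverted here.
- red_knob (a point): Centre of the red knob, on a stem 118 mm from the hinge axis and level with it, at x = -33 mm of the jig. Two discs, 22 mm diameter, 26 mm wide over their flat outer faces, revolve freely on an axle parallel to the hinge: pinched over these faces (fingers closing along the hinge) it stays level while the leaf swings. About 10 N here lifts both leaves with the cap.
- green_knob (a point): Centre of the green knob, same shape, likewise 118 mm from the hinge axis, at x = +33 mm of the jig, so the two knobs lie side by side, 66 mm apart, when the leaves are closed.
- grease_tin: Bystander: red and grey round tin, 64 mm diameter, 47 mm high, standing. Origin: centre of its underside.
- big_nut: Bystander: rusty nut, 38x40 mm, 22 mm high, lying flat. Origin: centre of its underside.
- big_bolt: Bystander: rusty bolt standing on its 32 mm head, shank 18 mm diameter, 87 mm high. Origin: centre of its underside.
- nail_carton: Bystander: blue and white carton, 90x66x35 mm. Origin: centre of its underside.
- tape_measure: Bystander: grey tape measure, 61x84 mm, 58 mm high. Origin: centre of its underside.
- file: Bystander: file with an orange handle, 46x270x24 mm, lying along its own y. Origin: centre of its underside.

How it is judged:
By the outcome, as a careful person would: the job done as asked, in the order asked, and still so for the second after the job is handed in, with the robot touching nothing.
It also fails if it takes over 69 s, if anything falls off the work surface, if the arm or the gripper's body presses on something with over 40 N, if the wrist force passes 120 N, or if a joint passes its speed limit or range.

## Working session

There is one attempt and no reset: what is moved stays moved. The work goes in short steps, Python scripts to look and compute and a tool call to move; the robot and the scene stay as the last step left them, time stands still between calls to the robot, and variables do not carry over. Pictures are saved under pics/ and viewed, at most 10 in all, crops included, and the job is handed in when it is done.

Besides the shell and the picture viewer there is one more tool, called after ">>>" in YAML: its name, and indented under it one key for each argument. drive_tool: Moves the arm, as the interface text tells. Its arguments: {"type":"object","properties":{"increments":{"type":"array","items":{"type":"array","items":{"type":"number"}}}},"required":["increments"]}

```bash
mkdir -p pics; cat > h.py <<'E'
import numpy as np, cv2
from scipy.spatial.transform import Rotation as R
from workcell import bot
np.set_printoptions(precision=4,suppress=True)
def cloud(name):
    i=bot.camera_info(name); im,d=bot.capture(name)
    K=np.array([[i['fx'],0,i['cx']],[0,i['fy'],i['cy']],[0,0,1.]])
    v,u=np.mgrid[0:420,0:560]
    p=cv2.undistortPoints(np.stack([u.ravel(),v.ravel()],1).astype(float)[:,None],K,np.array([i['k1'],0,0,0.]))[:,0]
    P=np.c_[p,np.ones(len(p))]*d.reshape(-1,1)
    W=(P-np.ravel(i['tvec']))@R.from_rotvec(np.ravel(i['rvec'])).as_matrix()
    W[d.ravel()==0]=np.nan
    return im,W.reshape(420,560,3)
def save(im,n): cv2.imwrite(f'pics/{n}.png',im[:,:,::-1])
def st():
    s=bot.get_state()
    for k in ('t','tool_pos','ee_rot','wrist_force','grip_width','gripper_force','q'): print(k,np.round(s[k],4))
    print(R.from_rotvec(s['ee_rot']).as_matrix())
E
python3 - <<'E'
from h import *
st()
a,A=cloud('scene'); b,B=cloud('top')
np.savez('c0.npz',a=a,A=A,b=b,B=B)
save(b,'top0'); save(a,'scene0')
E
```

```text
t 0.0
tool_pos [ 0.267  -0.592   0.2136]
ee_rot [-3.0697 -0.6603  0.0007]
wrist_force [-1.0458 -0.2377  0.1918]
grip_width 0.0919
gripper_force 0.0
q [ 1.104   0.4684 -0.0116  1.6036  0.006   1.0714 -0.0563]
[[ 0.9116  0.4112 -0.0008]
 [ 0.4112 -0.9116  0.0016]
 [-0.0001 -0.0018 -1.    ]]
```

View pics/top0.png

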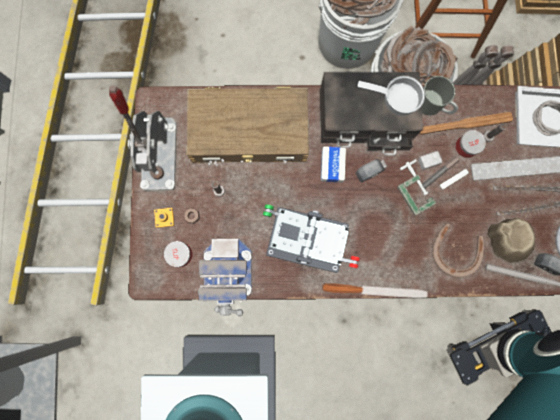

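View pics/scene0.png

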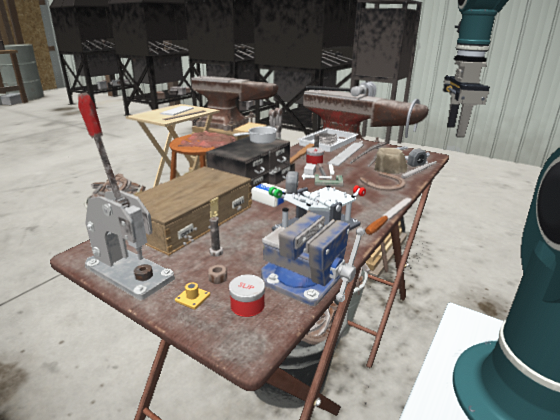

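The top view shows the cap at (164,217), the green knob at (268,210), the red knob at (354,262), the jig around (310,240), the vise at (225,275), and the tin, nut and bolt near the cap. The scene view shows the same layout, with the vise between the cap and the robot's base.

```bash
python3 - <<'E'
from h import *
z=np.load('c0.npz'); b,B=z['b'],z['B']
def box(m,n):
    P=B[m]; P=P[~np.isnan(P[:,0])]; print(n,len(P),'mean',P.mean(0),'min',P.min(0),'max',P.max(0))
    return P
hsv=cv2.cvtColor(b,cv2.COLOR_RGB2HSV); H,S,V=[hsv[...,i].astype(int) for i in range(3)]
def reg(r): m=np.zeros(H.shape,bool); m[r[0]:r[1],r[2]:r[3]]=1; return m
P=box(reg((205,230,152,178))&(H>15)&(H<35)&(S>150)&(B[...,2]>-0.02),'cap')
print(cv2.minAreaRect((P[:,:2]*1000).astype(np.float32)))
Q=P[P[:,2]>.022]; print('boss',len(Q),Q.mean(0))
box(reg((200,220,260,276))&(H>45)&(H<85)&(S>120),'gknob')
box(reg((252,272,345,364))&((H<8)|(H>172))&(S>150),'rknob')
m=reg((195,280,262,362))&(B[...,2]>.06)
P=box(m,'leafs'); print(cv2.minAreaRect((P[:,:2]*1000).astype(np.float32)))
m=reg((195,280,262,362))&(B[...,2]>.005)&(B[...,2]<.02)
P=box(m,'base'); print(cv2.minAreaRect((P[:,:2]*1000).astype(np.float32)))
for n,r in dict(vise=(235,315,195,255),bolt=(178,200,210,228),nut=(205,225,183,200),tin=(238,270,160,192),chest=(85,165,185,310)).items():
    box(reg(r)&(B[...,2]>.01),n)
# leaf heights along image col
for (u,v) in [(280,225),(290,232),(300,236),(320,228),(330,240),(335,250),(325,255)]: print(u,v,B[v,u])
c=b[190:285,255:370]; big=cv2.resize(c,None,fx=5,fy=5,interpolation=cv2.INTER_CUBIC); save(big,'jig')
E
```

```text
cap 134 mean [0.5485 0.1022 0.0131] min [0.5279 0.0812 0.0007] max [0.5734 0.127  0.0331]
((550.789794921875, 104.9134521484375), (45.2618408203125, 43.039451599121094), 6.358227729797363)
boss 27 [0.5499 0.1052 0.0293]
gknob 52 mean [ 0.5496 -0.1658  0.1286] min [ 0.5379 -0.1759  0.1214] max [ 0.5616 -0.1547  0.1335]
rknob 59 mean [ 0.4305 -0.3709  0.0886] min [ 0.4168 -0.3829  0.0787] max [ 0.4435 -0.3591  0.094 ]
leafs 2777 mean [ 0.4892 -0.2708  0.0851] min [ 0.4146 -0.3838  0.063 ] max [ 0.5645 -0.1547  0.1344]
((490.15301513671875, -269.39422607421875), (239.4604949951172, 128.2790069580078), 84.21065521240234)
base 1273 mean [ 0.4823 -0.2488  0.0116] min [ 0.3927 -0.4054  0.005 ] max [ 0.6074 -0.1536  0.0197]
((501.83416748046875, -280.56231689453125), (249.03167724609375, 212.90786743164062), 88.65888214111328)
vise 3196 mean [ 0.4033 -0.0651  0.0922] min [ 0.3072 -0.121   0.01  ] max [ 0.4926 -0.0003  0.1352]
bolt 119 mean [ 0.6176 -0.038   0.0527] min [ 0.6075 -0.0506  0.01  ] max [ 0.6339 -0.0218  0.0913]
nut 139 mean [0.554  0.0324 0.0208] min [0.5342 0.0147 0.0101] max [0.5726 0.0512 0.0274]
tin 568 mean [0.4541 0.0616 0.045 ] min [0.4235 0.0312 0.0101] max [0.4859 0.0947 0.0527]
chest 8850 mean [ 0.7732 -0.1152  0.0828] min [ 0.6869 -0.2675  0.0102] max [0.876  0.0375 0.0941]
280 225 [ 0.5167 -0.1943  0.1103]
290 232 [ 0.5093 -0.2212  0.0137]
300 236 [ 0.4928 -0.2428  0.0814]
320 228 [ 0.5126 -0.2924  0.0736]
330 240 [ 0.4831 -0.3161  0.0734]
335 250 [ 0.4584 -0.3271  0.0782]
325 255 [ 0.4466 -0.3028  0.0766]
```

View pics/jig.png

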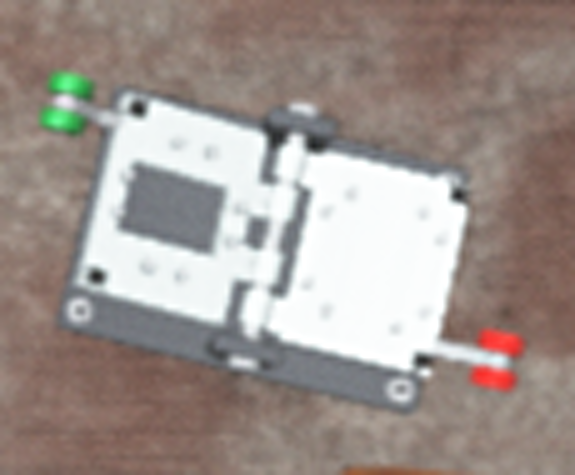

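The two knobs agree on the jig pose: origin (0.491, -0.264), yaw about -13.9°. That puts the red nest at (0.479, -0.3125), with the green leaf raised about 22°. The crop shows the green knob at (67,103) and the red knob at (497,358). Before moving I'll check the obstacles around the cap.

```bash
cat >> h.py <<'E'
def to(x,y,z,yaw_y=None):
    """total tool-axis shifts (mm) to reach world xyz after rolling tool y to heading yaw_y (deg)"""
    s=bot.get_state(); M=R.from_rotvec(s['ee_rot']).as_matrix()
    h=np.degrees(np.arctan2(M[1,1],M[0,1])); 
    roll=0 if yaw_y is None else -((yaw_y-h+90)%180-90)
    M2=M@R.from_euler('z',roll,degrees=True).as_matrix()
    d=M2.T@(np.array([x,y,z])-s['tool_pos'])*1000
    print('heading',round(h,2),'roll',round(roll,2),'shift',np.round(d,1),'t',s['t'],'pos',s['tool_pos'],'F',s['wrist_force'],'w',s['grip_width'],s['gripper_force'])
E
python3 - <<'E'
from h import *
z=np.load('c0.npz'); 
W=np.concatenate([z['A'].reshape(-1,3),z['B'].reshape(-1,3)]); W=W[~np.isnan(W[:,0])]
for x0 in np.arange(.35,.85,.04):
    print(round(x0,2),[round(float(q[:,2].max()),2) if len(q:=W[(abs(W[:,0]-x0)<.02)&(abs(W[:,1]-y0)<.02)&(W[:,2]<.5)]) else None for y0 in np.arange(.26,-.18,-.04)])
to(.55,.105,.26,-83.6)
E
```

```text
0.35 [None, -0.0, 0.01, 0.01, 0.01, 0.01, 0.02, 0.13, 0.13, 0.13, 0.01]
0.39 [None, -0.0, 0.01, 0.01, 0.01, 0.01, 0.02, 0.13, 0.13, 0.13, 0.02]
0.43 [None, -0.0, 0.01, 0.01, 0.05, 0.05, 0.05, 0.13, 0.13, 0.13, 0.02]
0.47 [None, -0.0, 0.01, 0.01, 0.05, 0.05, 0.05, 0.09, 0.09, 0.09, 0.02]
0.51 [None, 0.0, 0.01, 0.01, 0.01, 0.01, 0.01, 0.09, 0.09, 0.02, 0.01]
0.55 [None, 0.0, 0.01, 0.02, 0.03, 0.03, 0.03, 0.01, 0.01, 0.0, 0.13]
0.59 [None, -0.0, 0.01, 0.01, 0.01, 0.02, 0.02, 0.01, 0.01, 0.01, 0.0]
0.63 [None, -0.0, 0.02, 0.15, 0.16, 0.01, 0.01, 0.09, 0.09, 0.0, 0.01]
0.67 [None, 0.0, 0.02, 0.18, 0.18, 0.01, 0.01, 0.03, 0.01, 0.05, 0.05]
0.71 [None, -0.0, 0.02, 0.32, 0.31, 0.01, 0.09, 0.09, 0.09, 0.09, 0.09]
0.75 [None, -0.0, 0.02, 0.36, 0.36, 0.01, 0.09, 0.09, 0.09, 0.09, 0.09]
0.79 [None, -0.0, 0.02, 0.17, 0.17, 0.0, 0.09, 0.09, 0.09, 0.09, 0.09]
0.83 [None, 0.0, 0.01, 0.1, 0.02, 0.01, 0.09, 0.09, 0.09, 0.09, 0.09]
heading -65.72 roll 17.88 shift [ 358.9 -661.2  -45.5] t 0.1 pos [ 0.267  -0.592   0.2138] F [0.2697 0.0821 0.4399] w 0.09178041170475619 0.0
```

>>> drive_tool:
  increments:
    - [0,0,-20,9,50]
    - [10,-20,-20,8.9,50]
    - [26,-48,-5,0,50]
    - [26,-48,0,0,50]
    - [27,-50,0,0,50]
    - [27,-50,0,0,50]
    - [27,-50,0,0,50]
    - [27,-50,0,0,50]
    - [27,-50,0,0,50]
    - [27,-50,0,0,50]

```text
t: 1.35
tool_pos: [0.4405, -0.1515, 0.2595]
ee_rot: [3.136, 0.174, 0.0]
wrist_force: [1.1, -1.4, 0.1]
grip_width: 0.0498
gripper_force: 0.0
```

```bash
python3 -c "
from h import *
to(.55,.105,.2,-83.6)"
```

```text
heading -83.63 roll -0.03 shift [ 137.4 -242.7   59.5] t 1.35 pos [ 0.4405 -0.1515  0.2595] F [ 1.1273 -1.4296  0.0795] w 0.04977841887291029 0.0
```

>>> drive_tool:
  increments:
    - [27,-48,5,0,50]
    - [27,-48,5,0,50]
    - [27,-48,10,0,50]
    - [27,-48,15,0,50]
    - [20,-36,15,0,50]
    - [9,-15,10,0,50]
    - [0,0,0,0,50]

```text
t: 2.22
tool_pos: [0.5488, 0.1035, 0.1985]
ee_rot: [3.136, 0.177, -0.004]
wrist_force: [-0.5, -0.1, 0.4]
grip_width: 0.0502
gripper_force: 0.0
```

```bash
python3 - <<'E'
from h import *
to(.55,.105,.02,-83.6)
b,B=cloud('wrist'); save(b,'w1'); np.savez('c1.npz',b=b,B=B)
hsv=cv2.cvtColor(b,cv2.COLOR_RGB2HSV); H,S,V=[hsv[...,i].astype(int) for i in range(3)]
m=(H>15)&(H<35)&(S>150)&(B[...,2]<.05)&(np.hypot(B[...,0]-.55,B[...,1]-.105)<.05)
for lo,hi,n in ((.004,.013,'flange'),(.024,.036,'boss')):
    P=B[m&(B[...,2]>lo)&(B[...,2]<hi)]; r=cv2.minAreaRect((P[:,:2]*1000).astype(np.float32)); print(n,len(P),P.mean(0),r)
E
```

```text
heading -83.55 roll 0.05 shift [  1.8  -1.4 178.5] t 2.225 pos [0.5488 0.1035 0.1985] F [-0.5005 -0.0521  0.3869] w 0.05023736767064294 0.0
flange 0 [nan nan nan] ((0.0, 0.0), (0.0, 0.0), 0.0)
boss 0 [nan nan nan] ((0.0, 0.0), (0.0, 0.0), 0.0)<stdin>:7: RuntimeWarning: Mean of empty slice.
  ret = um.true_divide(
```

View pics/w1.png

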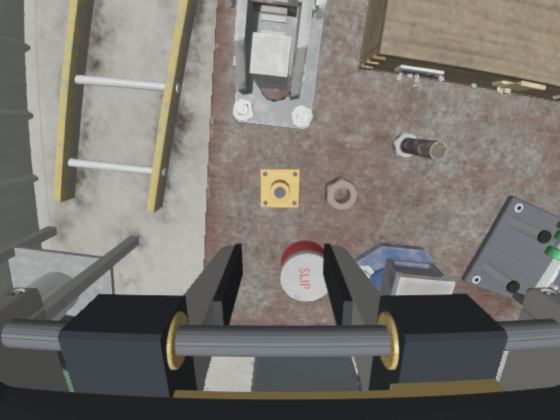

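The wrist view shows the cap at (280,188), its flange square with the image axes, with the nut at (342,193) and the tin at (305,272) below it.

```bash
python3 - <<'E'
from h import *
z=np.load('c1.npz'); b,B=z['b'],z['B']
print(B[188,280],B[175,268],B[203,295],B[272,305],bot.camera_info('wrist'))
hsv=cv2.cvtColor(b,cv2.COLOR_RGB2HSV); H,S,V=[hsv[...,i].astype(int) for i in range(3)]
print(hsv[175,270])
m=np.zeros(H.shape,bool); m[160:215,250:310]=1
m&=(H>12)&(H<35)&(S>120)
P=B[m]; print(len(P),np.nanmin(P,0),np.nanmax(P,0))
ys,xs=np.nonzero(m); print(cv2.minAreaRect(np.c_[xs,ys].astype(np.float32)))
for lo,hi,n in ((.003,.016,'flange'),(.022,.04,'boss')):
    Q=P[(P[:,2]>lo)&(P[:,2]<hi)]
    if len(Q): print(n,len(Q),Q.mean(0),cv2.minAreaRect((Q[:,:2]*1000).astype(np.float32)))
E
```

```text
[0.5583 0.1073 0.0307] [0.5678 0.1231 0.0073] [0.537  0.0864 0.008 ] [0.4637 0.0667 0.0455] {'fx': 300.51015265561654, 'fy': 300.51015265561654, 'cx': 282.32377365546887, 'cy': 212.87875492866488, 'k1': -0.06692631247268885, 'rvec': array([-2.1743,  1.9443,  0.2751]), 'tvec': array([0.0402, 0.5073, 0.5317])}
[ 22  99 223]Traceback (most recent call last):
  File "<stdin>", line 8, in <module>
    res = np.fmin.reduce(a, axis=axis, out=out, **kwargs)
ValueError: zero-size array to reduction operation fmin which has no identity
```

```bash
python3 - <<'E'
from h import *
z=np.load('c1.npz'); b,B=z['b'],z['B']
hsv=cv2.cvtColor(b,cv2.COLOR_RGB2HSV); H,S,V=[hsv[...,i].astype(int) for i in range(3)]
m=np.zeros(H.shape,bool); m[160:215,250:310]=1
m&=(H>17)&(H<35)&(S>60)&(V>120)
P=B[m]
F=P[(P[:,2]>.003)&(P[:,2]<.014)]; print(len(F),F.mean(0),cv2.minAreaRect((F[:,:2]*1000).astype(np.float32)))
m2=np.zeros(H.shape,bool); m2[160:215,250:310]=1; P=B[m2]
Q=P[(P[:,2]>.026)&(P[:,2]<.04)]; print(len(Q),Q.mean(0),cv2.minAreaRect((Q[:,:2]*1000).astype(np.float32)),cv2.minEnclosingCircle((Q[:,:2]*1000).astype(np.float32)))
E
```

```text
1105 [0.5562 0.1074 0.0074] ((554.1356811523438, 107.421875), (47.70915222167969, 47.63674545288086), 7.022017478942871)
320 [0.5543 0.1073 0.0296] ((554.1197509765625, 107.4575424194336), (23.305280685424805, 21.961423873901367), 6.901463985443115) ((554.1880493164062, 107.17626953125), 11.726374626159668)
```

>>> drive_tool:
  increments:
    - [3,-2,30,-0.5,50]
    - [2.5,-1,45,0,50]
    - [0,0,45,0,50]
    - [0,0,35,0,50]
    - [0,0,15,0,50]
    - [0,0,0,0,50]

```text
t: 3.02
tool_pos: [0.5546, 0.1057, 0.0297]
ee_rot: [3.135, 0.186, -0.001]
wrist_force: [-0.4, 0.1, 0.4]
grip_width: 0.0503
gripper_force: 0.0
```

```bash
python3 -c "
from h import *
to(.554,.1073,.011,-83)"
```

```text
heading -83.21 roll -0.21 shift [-0.4 -1.6 18.7] t 3.025 pos [0.5546 0.1057 0.0297] F [-0.3975  0.0933  0.3583] w 0.05033243687696676 0.0
```

>>> drive_tool:
  increments:
    - [0,-1.5,18,0,50]
    - [0,0,0,0,15]
    - [0,0,0,0,15]
    - [0,0,0,0,15]
    - [0,0,0,0,15]
    - [0,0,0,0,15]
    - [0,0,-20,0,15]
    - [0,0,-45,0,15]
    - [0,0,-50,0,15]
    - [0,0,-50,0,15]

```text
t: 4.28
tool_pos: [0.554, 0.1086, 0.179]
ee_rot: [-3.136, -0.189, -0.0]
wrist_force: [1.2, -0.5, -1.5]
grip_width: 0.0228
gripper_force: 30.0
```

```bash
python3 -c "
from h import *
to(.479,-.3125,.2,-13.9)"
```

```text
heading -83.11 roll -69.21 shift [-426.8   28.4  -21.1] t 4.275 pos [0.554  0.1086 0.179 ] F [ 1.2483 -0.4816 -1.4672] w 0.022840721611638876 29.99985665024724
```

>>> drive_tool:
  increments:
    - [-12,40,-30,0,15]
    - [-16,53,-30,0,15]
    - [-17,56,-10,0,15]
    - [-17,56,-3,0,15]
    - [-17,56,0,0,15]
    - [-17,56,0,0,15]
    - [-16,52,0,0,15]
    - [-13,40,0,0,15]
    - [0,0,0,-10,15]
    - [0,0,0,-10,15]

```text
t: 5.52
tool_pos: [0.4788, -0.3122, 0.2501]
ee_rot: [-3.054, -0.737, -0.0]
wrist_force: [0.1, 0.1, -0.3]
grip_width: 0.023
gripper_force: 30.0
```

>>> drive_tool:
  increments:
    - [0,0,0,-10,15]
    - [0,0,0,-10,15]
    - [0,0,0,-10,15]
    - [0,0,0,-10,15]
    - [0,0,0,-9.2,15]
    - [0,0,0,0,15]

```text
t: 6.28
tool_pos: [0.4791, -0.3118, 0.2501]
ee_rot: [2.476, 1.934, 0.0]
wrist_force: [-0.2, 0.1, -1.4]
grip_width: 0.0233
gripper_force: 30.0
```

```bash
python3 - <<'E'
from h import *
to(.479,-.3125,.2,-13.9)
b,B=cloud('wrist'); save(b,'w2'); np.savez('c2.npz',b=b,B=B)
E
```

```text
heading -14.02 roll -0.12 shift [-0.7  0.1 50.1] t 6.275 pos [ 0.4791 -0.3118  0.2501] F [-0.2356  0.1157 -1.4043] w 0.02333244601407675 29.99891966173891
```

View pics/w2.png

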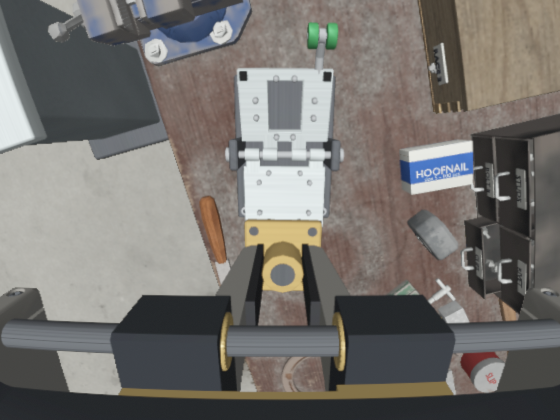

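The cap is held square between the fingers (flange edge from (245,222) to (321,222)), and the red leaf beyond it shows its hinge-side pins around (260-310,175-212). Next I'll measure the pins, leaf edges and held flange in the wrist camera's frame.

```bash
python3 - <<'E'
from h import *
z=np.load('c2.npz'); b,B=z['b'],z['B']
th=np.radians(-13.9); J=np.array([[np.cos(th),np.sin(th)],[-np.sin(th),np.cos(th)]])
L=B.copy(); L[...,:2]=(B[...,:2]-[.491,-.264])@J.T
sub=np.zeros(b.shape[:2],bool); sub[50:225,230:345]=1
f=sub&(L[...,2]>.068)&(L[...,2]<.079)&(L[...,1]<-.013)&(L[...,1]>-.1)
P=L[f]; print('leaf z',np.median(P[:,2]))
rows=[]
for yb in np.arange(-.055,-.016,.005):
    q=P[abs(P[:,1]-yb)<.0025]
    if len(q)>5: print('y',round(yb,3),'x range',q[:,0].min(),q[:,0].max(),len(q))
p=sub&(L[...,2]>.0795)&(L[...,2]<.09)&(abs(L[...,0])<.046)&(L[...,1]<-.014)
n,lab,stt,c=cv2.connectedComponentsWithStats(p.astype(np.uint8))
for i in range(1,n):
    q=L[lab==i]; print('pin',c[i],len(q),q.mean(0))
# held flange
s=bot.get_state(); M=R.from_rotvec(s['ee_rot']).as_matrix()
T=(B-s['tool_pos'])@M
fl=(T[...,2]>-.001)&(T[...,2]<.016)&(abs(T[...,0])<.04)&(abs(T[...,1])<.04)
vv,uu=np.nonzero(fl); print('flange px',uu.min(),uu.max(),vv.min(),vv.max())
Q=T[fl]*1000; print(len(Q),np.percentile(Q,[1,50,99],axis=0)); print(cv2.minAreaRect(Q[:,:2].astype(np.float32)))
bo=(T[...,2]>-.03)&(T[...,2]<-.008)&(abs(T[...,0])<.02)&(abs(T[...,1])<.02)
Q=T[bo]*1000; print('boss',len(Q),np.percentile(Q,[2,50,98],axis=0))
big=cv2.resize(b[60:300,220:350],None,fx=4,fy=2.5*1.0*1.6/1.6*1,interpolation=cv2.INTER_CUBIC); 
E
```

```text
leaf z 0.07455896339069903
y -0.055 x range -0.04443715851948493 0.04815839999320632 320
y -0.05 x range -0.04433324862238582 0.04785225975012652 324
y -0.045 x range -0.045096172126924294 0.04765887925295111 358
y -0.04 x range -0.04507677948140851 0.04886475098468662 339
y -0.035 x range -0.04482137939659501 0.0486532525486929 297
y -0.03 x range -0.0447570992873952 0.04847950136810031 308
y -0.025 x range -0.044727312082133326 0.04820021779915595 363
y -0.02 x range -0.044328432441323895 0.04801547514351364 316
pin [268.2174 172.3913] 23 [-0.0161 -0.0209  0.0815]
pin [300.087  172.7826] 23 [ 0.0199 -0.0213  0.0815]
pin [259. 182.] 21 [-0.0267 -0.0319  0.0814]
pin [309.3 182.1] 20 [ 0.0306 -0.0319  0.082 ]
pin [259.1905 212.1429] 21 [-0.0273 -0.0677  0.0812]
pin [308.2222 212.5   ] 18 [ 0.0302 -0.068   0.0817]
pin [321. 221.] 1 [ 0.0458 -0.0791  0.0799]
flange px 245 321 218 290
2185 [[-23.2024 -23.2724  -0.4141]
 [ 15.784    0.0156   4.4374]
 [ 23.4031  23.1487   9.8403]]
((-0.5544300079345703, -0.2728843688964844), (48.46027374267578, 47.72303009033203), 1.55085027217865)
boss 2108 [[-10.2926 -18.5139 -28.6325]
 [  4.7775  -0.0195 -17.7746]
 [ 10.9651  18.479   -8.7416]]
```

>>> drive_tool:
  increments:
    - [0,1.9,30,0.3,15]
    - [0,0,45,0,15]
    - [0,0,45,0,15]
    - [0,0,30,0,15]
    - [0,0,0,0,15]

```text
t: 6.95
tool_pos: [0.4796, -0.3116, 0.0975]
ee_rot: [-2.478, -1.924, 0.003]
wrist_force: [-0.3, -0.0, -0.5]
grip_width: 0.023
gripper_force: 30.0
```

```bash
python3 - <<'E'
from h import *
to(.4809,-.3123,.0865,-14.3)
E
```

```text
heading -14.33 roll -0.03 shift [-0.4  1.5 11. ] t 6.95 pos [ 0.4796 -0.3116  0.0975] F [-0.2684 -0.048  -0.457 ] w 0.02300899028454028 29.999609026126564
```

>>> drive_tool:
  increments:
    - [0,1.2,3,0,15]
    - [0,0,5,0,15]
    - [0,0,2.5,0,15]
    - [0,0,0,0,15]

```text
t: 7.45
tool_pos: [0.4825, -0.313, 0.0891]
ee_rot: [2.479, 1.929, 0.0]
wrist_force: [0.0, 0.1, -0.7]
grip_width: 0.0229
gripper_force: 30.0
```

```bash
python3 - <<'E'
from h import *
to(.4809,-.3123,.0865,-14.3)
b,B=cloud('wrist'); save(b,'w3')
E
```

```text
heading -14.24 roll 0.06 shift [ 0.3 -1.7  2.6] t 7.45 pos [ 0.4825 -0.313   0.0891] F [ 0.0413  0.1275 -0.7492] w 0.022857550474804738 29.999629037920386
```

View pics/w3.png

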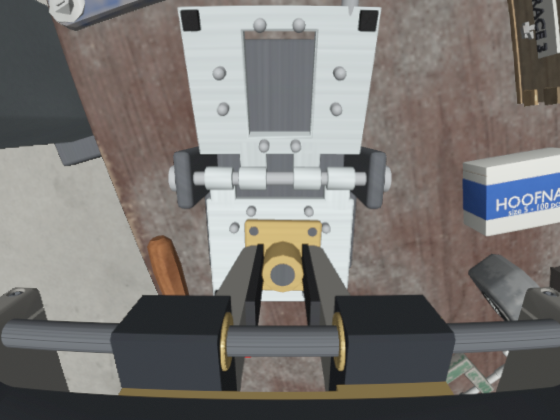

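The cap is in over the nest, about 1.5 mm right of centre: the flange runs 245-321 px, and the pins are centred at about 280.

>>> drive_tool:
  increments:
    - [0,-1.6,0,0,15]
    - [0,0,2,0,15]
    - [0,0,1,0,15]
    - [0,0,0,0,15]

```text
t: 8.0
tool_pos: [0.4808, -0.3126, 0.0869]
ee_rot: [2.479, 1.929, -0.001]
wrist_force: [-1.4, 0.7, 6.8]
grip_width: 0.0229
gripper_force: 30.0
```

```bash
python3 - <<'E'
from h import *
to(.4809,-.3123,.0865,-14.3)
b,B=cloud('wrist')
th=np.radians(-14.3); J=np.array([[np.cos(th),np.sin(th)],[-np.sin(th),np.cos(th)]])
L=B.copy(); L[...,:2]=(B[...,:2]-[.491,-.264])@J.T
hsv=cv2.cvtColor(b,cv2.COLOR_RGB2HSV); H,S,V=[hsv[...,i].astype(int) for i in range(3)]
sub=np.zeros(H.shape,bool); sub[195:250,220:345]=1
y=sub&(H>15)&(H<35)&(S>60)
print('flange z',np.percentile(L[y][:,2],[5,50,95]),'x',np.nanpercentile(L[y][:,0],[1,99]),'y',np.nanmax(L[y][:,1]))
w=sub&(S<40)&(L[...,2]>.0795)&(L[...,2]<.09)&(abs(L[...,0])<.046)&(L[...,1]<-.014)
n,lab,stt,c=cv2.connectedComponentsWithStats(w.astype(np.uint8))
for i in range(1,n): print('pin',c[i],(lab==i).sum(),L[lab==i].mean(0))
E
```

```text
heading -14.23 roll 0.07 shift [ 0.3 -0.   0.4] t 8.0 pos [ 0.4808 -0.3126  0.0869] F [-1.3963  0.6632  6.7534] w 0.02287780790905181 30.001576136564836
flange z [nan nan nan] x [-0.021   0.0248] y -0.02573635572173389
pin [252.9286 212.2714] 70 [-0.016  -0.021   0.0817]
pin [311.7671 212.274 ] 73 [ 0.0197 -0.021   0.0815]
pin [245. 221.] 1 [-0.021  -0.0268  0.0811]
pin [320. 221.] 1 [ 0.0251 -0.027   0.0799]
pin [244. 225.] 5 [-0.0218 -0.0296  0.0803]
pin [321. 223.] 1 [ 0.0255 -0.0276  0.0823]
pin [235.6667 229.2464] 69 [-0.027  -0.032   0.0815]
pin [328.9    229.3143] 70 [ 0.0306 -0.0319  0.0816]
pin [253.2037 230.8333] 54 [-0.016  -0.0325  0.0828]
pin [311.7818 231.6182] 55 [ 0.02   -0.033   0.0828]
pin [321.  232.5] 10 [ 0.0258 -0.034   0.0816]
pin [259.5 245. ] 4 [-0.0118 -0.0392  0.0892]
pin [303.5 245. ] 2 [ 0.0146 -0.0391  0.0893]
pin [306. 245.] 1 [ 0.0161 -0.0392  0.0891]
pin [247. 247.] 1 [-0.0193 -0.0403  0.0898]
pin [252.6667 246.2222] 9 [-0.0159 -0.0401  0.0891]
pin [311.5    246.1667] 6 [ 0.0194 -0.04    0.0891]
pin [320.  246.5] 2 [ 0.0249 -0.0414  0.0861]
```

>>> drive_tool:
  increments:
    - [0,0,0,0,40]
    - [0,0,0,0,40]
    - [0,0,0,0,40]
    - [0,0,-15,0,40]
    - [0,0,-40,0,40]
    - [-20,0,-50,0,40]
    - [-20,0,-50,0,40]
    - [0,0,-10,0,40]
    - [0,0,0,0,40]

```text
t: 9.18
tool_pos: [0.4712, -0.3509, 0.2516]
ee_rot: [2.478, 1.929, 0.001]
wrist_force: [-0.8, 0.2, 0.1]
grip_width: 0.0399
gripper_force: 0.0
```

```bash
python3 - <<'E'
from h import *
to(.4809,-.3123,.0865,-14.3)
b,B=cloud('wrist'); save(b,'w4')
th=np.radians(-14.3); J=np.array([[np.cos(th),np.sin(th)],[-np.sin(th),np.cos(th)]])
L=B.copy(); L[...,:2]=(B[...,:2]-[.491,-.264])@J.T
hsv=cv2.cvtColor(b,cv2.COLOR_RGB2HSV); H,S,V=[hsv[...,i].astype(int) for i in range(3)]
near=(abs(L[...,0])<.05)&(L[...,1]<-.01)&(L[...,1]>-.1)
y=near&(H>15)&(H<35)&(S>60)
f=y&(L[...,2]>.077)&(L[...,2]<.088); 
Q=L[f]; print('flange',len(Q),np.percentile(Q,[1,50,99],axis=0),cv2.minAreaRect((Q[:,:2]*1000).astype(np.float32)))
A=np.c_[Q[:,:2],np.ones(len(Q))]; print('tilt',np.linalg.lstsq(A,Q[:,2],rcond=None)[0])
for n,m in (('green',(H>45)&(H<85)&(S>120)&(L[...,2]>.06)&(abs(L[...,1]-.11)<.05)),('red',((H<8)|(H>172))&(S>150)&(L[...,2]>.05)&(abs(L[...,1]+.11)<.05)&(abs(L[...,0]+.03)<.05))):
    P=L[m]; 
    if len(P): v,u=np.nonzero(m); print(n,len(P),u.mean(),v.mean(),np.percentile(P,[2,50,98],axis=0))
E
```

```text
heading -14.21 roll 0.09 shift [ 39.9  -0.3 165.1] t 9.175 pos [ 0.4712 -0.3509  0.2516] F [-0.816   0.1871  0.1023] w 0.039891367718208344 0.0
flange 1245 [[-0.0207 -0.0732  0.0806]
 [ 0.0018 -0.0469  0.0826]
 [ 0.0247 -0.0272  0.0844]] ((2.177286148071289, -50.665069580078125), (47.0435791015625, 45.709529876708984), 89.11601257324219)
tilt [0.0029 0.0081 0.083 ]
green 30 318.76666666666665 0.4666666666666667 [[0.0229 0.0991 0.1189]
 [0.0342 0.0996 0.1218]
 [0.0453 0.1003 0.1236]]
red 220 253.77727272727273 220.58636363636364 [[-0.0433 -0.1259  0.0828]
 [-0.0306 -0.1161  0.0889]
 [-0.0188 -0.1083  0.091 ]]
```

View pics/w4.png

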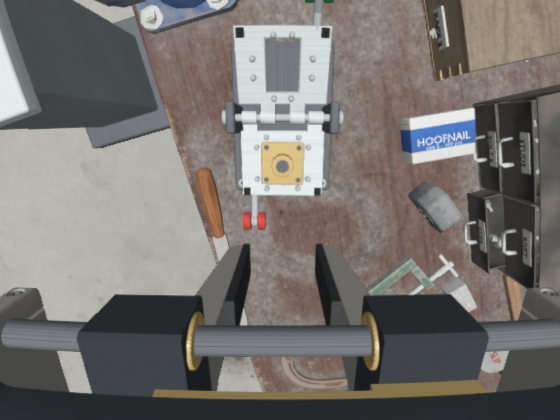

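The cap sits flat and square between the red leaf's pins at (283,163), with a tilt under 0.01. Next is the green knob.

```bash
cat >> h.py <<'E'
def jig(x,y,z,yaw=-14.3):
    th=np.radians(-14.3); c,s=np.cos(th),np.sin(th)
    to(.4927+c*x-s*y,-.2644+s*x+c*y,z,yaw)
def where():
    s=bot.get_state(); th=np.radians(-14.3); c,q=np.cos(th),np.sin(th)
    d=s['tool_pos'][:2]-np.array([.4927,-.2644]); y=-q*d[0]+c*d[1]; z=s['tool_pos'][2]+.019-.08
    print('jig x %.1f y %.1f knob dz %.1f r %.1f ang %.1f'%((c*d[0]+q*d[1])*1e3,y*1e3,z*1e3,np.hypot(y,z)*1e3,np.degrees(np.arctan2(z,y))))
E
python3 -c "
from h import *
jig(.033,.1096,.105)"
```

```text
heading -14.17 roll 0.13 shift [198.1  33.2 145.4] t 9.225 pos [ 0.4707 -0.3503  0.2503] F [ 0.2472  0.4437 -0.4662] w 0.03993996735420414 0.0
```

>>> drive_tool:
  increments:
    - [40,7,0,0,42]
    - [45,7,0,0,42]
    - [45,7,0,0,42]
    - [45,7,10,0,42]
    - [23,5,20,0,42]
    - [0,0,25,0,42]
    - [0,0,15,0,42]
    - [0,0,0,0,42]

```text
t: 10.22
tool_pos: [0.5503, -0.1671, 0.1789]
ee_rot: [-2.477, -1.927, 0.003]
wrist_force: [0.5, 0.0, 0.2]
grip_width: 0.0425
gripper_force: 0.0
```

```bash
python3 - <<'E'
from h import *
jig(.033,.1096,.105)
b,B=cloud('wrist'); save(b,'w5')
s=bot.get_state(); T=(B-s['tool_pos'])@R.from_rotvec(s['ee_rot']).as_matrix()*1000
hsv=cv2.cvtColor(b,cv2.COLOR_RGB2HSV); H,S,V=[hsv[...,i].astype(int) for i in range(3)]
m=(H>45)&(H<85)&(S>120)&(abs(T[...,0])<40)&(abs(T[...,1])<40)&(T[...,2]<150)
P=T[m]; v,u=np.nonzero(m); print(len(P),u.min(),u.max(),v.min(),v.max(),np.percentile(P,[1,50,99],axis=0))
E
```

```text
heading -14.22 roll 0.08 shift [ 1.   1.5 73.9] t 10.225 pos [ 0.5503 -0.1671  0.1789] F [0.5084 0.0142 0.1657] w 0.0424807290311696 0.0
214 269 301 214 238 [[ -6.2182 -10.9752  49.4009]
 [  9.5844   5.4312  53.2963]
 [ 12.7842  12.384   59.0742]]
```

>>> drive_tool:
  increments:
    - [1.5,0.7,25,0,42]
    - [0,0,35,0,42]
    - [0,0,17,0,42]
    - [0,0,0,0,18]
    - [0,0,0,0,18]
    - [0,0,0,0,18]
    - [0,0,0,0,18]
    - [0,0,0,0,18]

```text
t: 11.28
tool_pos: [0.5525, -0.1659, 0.1043]
ee_rot: [-2.479, -1.929, 0.0]
wrist_force: [-3.4, 1.6, 2.2]
grip_width: 0.0255
gripper_force: 30.0
```

```bash
python3 -c "
from h import *
st();where()"
```

```text
t 11.275
tool_pos [ 0.5525 -0.1659  0.1043]
ee_rot [-2.4793 -1.9293  0.0004]
wrist_force [-3.4289  1.5915  2.1918]
grip_width 0.0255
gripper_force 30.0
q [ 0.5716  0.5303 -0.4373  1.8489  0.2956  0.8268 -0.2634]
[[ 0.2457  0.9693 -0.0003]
 [ 0.9693 -0.2457 -0.0001]
 [-0.0001 -0.0002 -1.    ]]
jig x 33.6 y 110.2 knob dz 43.3 r 118.4 ang 21.4
```

```bash
python3 -c "
import numpy as np
a=np.radians(np.linspace(20.5,180.5,21)); p=118*np.c_[np.cos(a),-np.sin(a)]; print(np.round(np.diff(np.round(p,1),axis=0),1).tolist())
a=np.radians(np.linspace(0,180,25)); p=118*np.c_[np.cos(a),-np.sin(a)]; print(np.round(np.diff(np.round(p,1),axis=0),1).tolist())"
```

```text
[[-6.8, -15.0], [-8.8, -13.9], [-10.7, -12.5], [-12.4, -10.9], [-13.7, -9.1], [-14.9, -7.1], [-15.7, -4.9], [-16.2, -2.8], [-16.4, -0.4], [-16.4, 1.9], [-15.9, 4.1], [-15.3, 6.3], [-14.1, 8.4], [-12.9, 10.2], [-11.4, 11.9], [-9.5, 13.4], [-7.6, 14.6], [-5.5, 15.6], [-3.3, 16.1], [-1.0, 16.4]]
[[-1.0, -15.4], [-3.0, -15.1], [-5.0, -14.7], [-6.8, -13.8], [-8.6, -12.8], [-10.2, -11.6], [-11.6, -10.2], [-12.8, -8.6], [-13.8, -6.8], [-14.7, -5.0], [-15.1, -3.0], [-15.4, -1.0], [-15.4, 1.0], [-15.1, 3.0], [-14.7, 5.0], [-13.8, 6.8], [-12.8, 8.6], [-11.6, 10.2], [-10.2, 11.6], [-8.6, 12.8], [-6.8, 13.8], [-5.0, 14.7], [-3.0, 15.1], [-1.0, 15.4]]
```

>>> drive_tool:
  increments:
    - [-6.8,0,-15,0,18]
    - [-8.8,0,-13.9,0,18]
    - [-10.7,0,-12.5,0,18]
    - [-12.4,0,-10.9,0,18]
    - [-13.7,0,-9.1,0,18]
    - [-14.9,0,-7.1,0,18]
    - [-15.7,0,-4.9,0,18]
    - [-16.2,0,-2.8,0,18]
    - [-16.4,0,-0.4,0,18]
    - [0,0,0,0,18]

```text
t: 12.52
tool_pos: [0.523, -0.2818, 0.1824]
ee_rot: [2.48, 1.924, -0.004]
wrist_force: [-6.9, -2.0, 6.1]
grip_width: 0.0256
gripper_force: 30.0
```

```bash
python3 -c "
from h import *
where()"
```

```text
jig x 33.6 y -9.3 knob dz 121.4 r 121.8 ang 94.4
```

>>> drive_tool:
  increments:
    - [-16.4,0,1.9,0,18]
    - [-15.9,0,4.1,0,18]
    - [-15.3,0,6.3,0,18]
    - [-14.1,0,8.4,0,18]
    - [-12.9,0,10.2,0,18]
    - [-11.4,0,11.9,0,18]
    - [-9.5,0,13.4,0,18]
    - [-7.6,0,14.6,0,18]
    - [-5.5,0,15.6,0,18]
    - [-3.3,0,16.1,0,18]

```text
t: 13.78
tool_pos: [0.4959, -0.3873, 0.0779]
ee_rot: [-2.48, -1.928, 0.001]
wrist_force: [-4.1, 4.7, 1.9]
grip_width: 0.026
gripper_force: 30.0
```

```bash
python3 -c "
from h import *
where();to(0,0,0)"
```

```text
jig x 33.5 y -118.3 knob dz 16.9 r 119.5 ang 171.9
heading -14.27 roll 0 shift [ 253.2 -576.    78.4] t 13.775 pos [ 0.4959 -0.3873  0.0779] F [-4.1244  4.6648  1.8838] w 0.02596642103338908 29.999784529209137
```

>>> drive_tool:
  increments:
    - [-1,0,12,0,18]
    - [0,0,5,0,18]
    - [0,0,2,0,18]
    - [0,0,2,0,18]

```text
t: 14.28
tool_pos: [0.496, -0.3883, 0.0631]
ee_rot: [2.479, 1.929, -0.006]
wrist_force: [-16.8, 9.8, 43.0]
grip_width: 0.026
gripper_force: 30.0
```

```bash
python3 -c "
from h import *
where()"
```

```text
jig x 33.8 y -119.2 knob dz 2.1 r 119.2 ang 179.0
```

>>> drive_tool:
  increments:
    - [0,0,-3,0,18]
    - [0,0,0,0,40]
    - [0,0,0,0,40]
    - [0,0,0,0,40]
    - [0,0,-20,0,40]
    - [0,0,-40,0,40]
    - [0,-33,0,0,40]
    - [0,-33,0,0,40]
    - [0,0,0,0,40]

```text
t: 15.4
tool_pos: [0.4309, -0.3718, 0.1212]
ee_rot: [2.48, 1.927, -0.002]
wrist_force: [1.4, -0.8, 0.2]
grip_width: 0.04
gripper_force: 0.0
```

```bash
python3 - <<'E'
from h import *
where(); jig(-.033,-.118,.061)
b,B=cloud('wrist'); save(b,'w6')
s=bot.get_state(); T=(B-s['tool_pos'])@R.from_rotvec(s['ee_rot']).as_matrix()*1000
hsv=cv2.cvtColor(b,cv2.COLOR_RGB2HSV); H,S,V=[hsv[...,i].astype(int) for i in range(3)]
for m in (((H>45)&(H<85)&(S>120)),((H<8)|(H>172))&(S>150)):
    m=m&(abs(T[...,0])<40)&(abs(T[...,1])<90)&(T[...,2]<100)&(T[...,2]>5)
    P=T[m]; v,u=np.nonzero(m); print(len(P),u.min(),u.max(),v.min(),v.max(),np.percentile(P,[1,50,99],axis=0))
E
```

```text
jig x -33.4 y -119.4 knob dz 60.2 r 133.7 ang 153.2
heading -14.32 roll -0.02 shift [ 1.5  0.4 60.2] t 15.4 pos [ 0.4309 -0.3718  0.1212] F [ 1.3793 -0.772   0.1701] w 0.04000617672953406 0.0
610 353 391 222 248 [[-7.3497 51.1806 30.3753]
 [ 4.0664 68.2944 33.2246]
 [11.1052 76.3612 44.7955]]
617 266 301 222 248 [[ -7.5762 -13.8136  29.8726]
 [  3.9428  -5.8226  32.4485]
 [ 11.1537  11.2889  39.8905]]
```

View pics/w6.png

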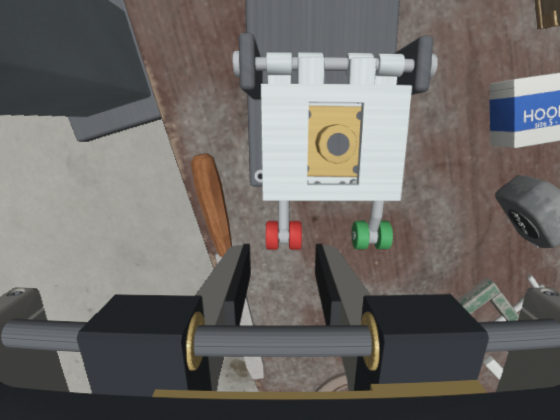

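The leaves are closed, with the boss showing through the window at (338,145). The red knob at (284,235) and green knob at (373,235) are side by side and level.

>>> drive_tool:
  increments:
    - [0,-1.2,25,0,40]
    - [0,0,25,0,40]
    - [0,0,9,0,40]
    - [0,0,0,0,18]
    - [0,0,0,0,18]
    - [0,0,0,0,18]
    - [0,0,0,0,18]
    - [0,0,0,0,18]

```text
t: 16.45
tool_pos: [0.4318, -0.3712, 0.0616]
ee_rot: [2.478, 1.929, 0.0]
wrist_force: [0.2, 0.9, 3.3]
grip_width: 0.026
gripper_force: 30.0
```

>>> drive_tool:
  increments:
    - [1,0,-15.4,0,18]
    - [3,0,-15.1,0,18]
    - [5,0,-14.7,0,18]
    - [6.8,0,-13.8,0,18]
    - [8.6,0,-12.8,0,18]
    - [10.2,0,-11.6,0,18]
    - [11.6,0,-10.2,0,18]
    - [12.8,0,-8.6,0,18]

```text
t: 17.45
tool_pos: [0.4463, -0.3138, 0.164]
ee_rot: [2.478, 1.928, -0.0]
wrist_force: [5.5, -3.2, -11.6]
grip_width: 0.0258
gripper_force: 30.0
```

```bash
python3 -c "
from h import *
where()"
```

```text
jig x -32.8 y -59.3 knob dz 103.0 r 118.9 ang 119.9
```

>>> drive_tool:
  increments:
    - [13.8,0,-6.8,0,18]
    - [14.7,0,-5,0,18]
    - [15.1,0,-3,0,18]
    - [15.4,0,-1,0,18]
    - [15.4,0,1,0,18]
    - [15.1,0,3,0,18]
    - [14.7,0,5,0,18]
    - [13.8,0,6.8,0,18]

```text
t: 18.45
tool_pos: [0.4752, -0.201, 0.1647]
ee_rot: [2.477, 1.926, -0.003]
wrist_force: [2.1, -6.6, -3.0]
grip_width: 0.0254
gripper_force: 30.0
```

>>> drive_tool:
  increments:
    - [12.8,0,8.6,0,18]
    - [11.6,0,10.2,0,18]
    - [10.2,0,11.6,0,18]
    - [8.6,0,12.8,0,18]
    - [6.8,0,13.8,0,18]
    - [5,0,14.7,0,18]
    - [3,0,15.1,0,18]
    - [1,0,12,0,18]

```text
t: 19.45
tool_pos: [0.4901, -0.1424, 0.0634]
ee_rot: [2.479, 1.929, 0.001]
wrist_force: [3.9, -5.6, 3.2]
grip_width: 0.0259
gripper_force: 30.0
```

```bash
python3 -c "
from h import *
where()"
```

```text
jig x -32.7 y 117.6 knob dz 2.4 r 117.6 ang 1.2
```

>>> drive_tool:
  increments:
    - [0,0,3,0,18]
    - [0,0,2,0,18]
    - [0,0,2,0,18]
    - [0,0,1,0,18]

```text
t: 19.95
tool_pos: [0.4904, -0.1424, 0.0598]
ee_rot: [2.477, 1.928, -0.002]
wrist_force: [-7.7, -0.1, 42.2]
grip_width: 0.0257
gripper_force: 30.0
```

```bash
python3 -c "
from h import *
where()
a,A=cloud('top'); c=a[185:290,250:370]; save(cv2.resize(c,None,fx=5,fy=5,interpolation=cv2.INTER_CUBIC),'t7')"
```

```text
jig x -32.4 y 117.7 knob dz -1.2 r 117.7 ang -0.6
```

Both leaves are against the stop (42 N). Now I'll fold the red leaf back.

>>> drive_tool:
  increments:
    - [0,0,-4,0,18]
    - [-1,0,-15.4,0,18]
    - [-3,0,-15.1,0,18]
    - [-5,0,-14.7,0,18]
    - [-6.8,0,-13.8,0,18]
    - [-8.6,0,-12.8,0,18]
    - [-10.2,0,-11.6,0,18]
    - [-11.6,0,-10.2,0,18]
    - [-12.8,0,-8.6,0,18]

```text
t: 21.12
tool_pos: [0.4759, -0.1975, 0.1619]
ee_rot: [-2.477, -1.93, -0.005]
wrist_force: [5.5, 0.7, -3.7]
grip_width: 0.0258
gripper_force: 30.0
```

```bash
python3 - <<'E'
from h import *
where()
a,A=cloud('top'); th=np.radians(-14.3); c,s=np.cos(th),np.sin(th)
L=A.copy(); L[...,:2]=(A[...,:2]-[.4927,-.2644])@np.array([[c,s],[-s,c]]).T
H,S,V=[cv2.cvtColor(a,cv2.COLOR_RGB2HSV)[...,i].astype(int) for i in range(3)]
for n,m in (('green',(H>45)&(H<85)&(S>120)),('brass',(H>15)&(H<35)&(S>90)&(V>100))):
    P=L[m&(abs(L[...,0])<.06)&(abs(L[...,1])<.15)&(L[...,2]<.3)&(L[...,2]>.03)]
    if len(P): print(n,len(P),np.percentile(P,[2,50,98],axis=0))
E
```

```text
jig x -32.8 y 60.7 knob dz 100.9 r 117.7 ang 59.0
```

>>> drive_tool:
  increments:
    - [-13.8,0,-6.8,0,18]
    - [-14.7,0,-5,0,18]
    - [-15.1,0,-3,0,18]
    - [-15.4,0,-1,0,18]
    - [-15.4,0,1,0,18]
    - [-15.1,0,3,0,18]
    - [-14.7,0,5,0,18]
    - [-13.8,0,6.8,0,18]

```text
t: 22.18
tool_pos: [0.4462, -0.3143, 0.1627]
ee_rot: [2.479, 1.929, -0.0]
wrist_force: [2.2, -2.8, 4.6]
grip_width: 0.026
gripper_force: 30.0
```

>>> drive_tool:
  increments:
    - [-12.8,0,8.6,0,18]
    - [-11.6,0,10.2,0,18]
    - [-10.2,0,11.6,0,18]
    - [-8.6,0,12.8,0,18]
    - [-6.8,0,13.8,0,18]
    - [-5,0,14.7,0,18]
    - [-3,0,15.1,0,18]
    - [-1,0,14,0,18]
    - [0,0,3,0,18]
    - [0,0,2,0,18]

```text
t: 23.42
tool_pos: [0.432, -0.3712, 0.0594]
ee_rot: [2.478, 1.929, -0.002]
wrist_force: [-7.4, 3.5, 39.0]
grip_width: 0.0257
gripper_force: 30.0
```

```bash
python3 -c "
from h import *
where()"
```

```text
jig x -32.5 y -118.5 knob dz -1.6 r 118.5 ang -179.2
```

Pressed flat at 39 N. I'll release, rise, back off and look.

>>> drive_tool:
  increments:
    - [0,0,-3.5,0,18]
    - [0,0,0,0,40]
    - [0,0,0,0,40]
    - [0,0,0,0,40]
    - [0,0,-25,0,40]
    - [0,0,-50,0,40]
    - [0,0,-55,0,40]
    - [0,0,-55,0,40]
    - [0,0,0,0,40]

```text
t: 24.55
tool_pos: [0.4334, -0.3721, 0.2494]
ee_rot: [2.473, 1.925, 0.002]
wrist_force: [-0.0, -0.2, -0.8]
grip_width: 0.04
gripper_force: 0.0
```

```bash
python3 - <<'E'
from h import *
where(); b,B=cloud('wrist'); save(b,'w8')
th=np.radians(-14.3); c,s=np.cos(th),np.sin(th)
L=B.copy(); L[...,:2]=(B[...,:2]-[.4927,-.2644])@np.array([[c,s],[-s,c]]).T
H,S,V=[cv2.cvtColor(b,cv2.COLOR_RGB2HSV)[...,i].astype(int) for i in range(3)]
for n,m in (('green',(H>45)&(H<85)&(S>120)),('red',((H<8)|(H>172))&(S>150)),('brass',(H>15)&(H<35)&(S>60)&(V>100))):
    P=L[m&(abs(L[...,0])<.06)&(abs(L[...,1])<.15)&(L[...,2]<.3)&(L[...,2]>.03)]
    if len(P): print(n,len(P),np.percentile(P,[2,50,98],axis=0))
for x,y in ((-.04,.03),(.04,.03),(-.04,.08),(.04,.08),(-.03,-.03),(.03,-.03),(0,-.08)):
    print(x,y,np.nanmedian(L[(abs(L[...,0]-x)<.004)&(abs(L[...,1]-y)<.004)][:,2]))
E
```

```text
jig x -30.8 y -119.0 knob dz 188.4 r 222.9 ang 122.3
red 232 [[-0.0449 -0.1267  0.0836]
 [-0.0331 -0.1164  0.0891]
 [-0.0212 -0.1086  0.0914]]
brass 2184 [[-0.0224  0.0239  0.0807]
 [-0.      0.0469  0.0825]
 [ 0.0225  0.0692  0.0842]]
-0.04 0.03 0.07435793104541595
0.04 0.03 0.07465799179821407
-0.04 0.08 0.07892039662368779
0.04 0.08 0.07869699295682356
-0.03 -0.03 0.07552585666972411
0.03 -0.03 0.07539412297849438
0 -0.08 0.07488273716459942
```

View pics/w8.png

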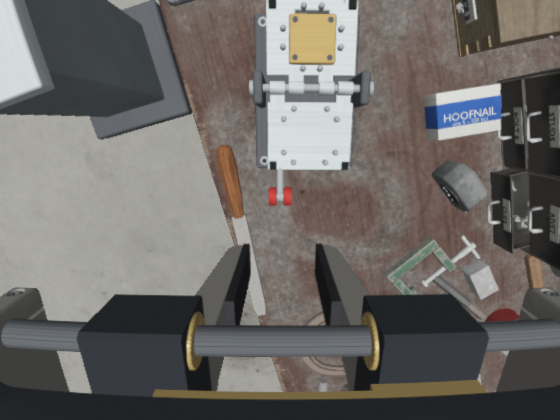

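The wrist view shows the cap inverted between the green leaf's pins at (312,40), underside up at z 0.0825. Both leaves are open, and the red knob is at (280,196).

```bash
python3 - <<'E'
from h import *
b,B=cloud('wrist')
th=np.radians(-14.3); c,s=np.cos(th),np.sin(th)
L=B.copy(); L[...,:2]=(B[...,:2]-[.4927,-.2644])@np.array([[c,s],[-s,c]]).T
P=L[(abs(L[...,0])<.021)&(abs(L[...,1]-.047)<.021)&(abs(L[...,2]-.082)<.01)]
t=np.linalg.lstsq(np.c_[P[:,:2],np.ones(len(P))],P[:,2],rcond=None)[0]; print(len(P),t)
if abs(t[1])<.04 and abs(t[0])<.04: print(bot.hand_in())
E
```

```text
1855 [ 0.0004 -0.0003  0.0826]
the job is handed in; nothing more can be done
None
```

The cap lies boss down and flat between the green leaf's pins, with both leaves flat open. I handed the job in at about 25 s, but I didn't re-measure the other items on the table afterwards.

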